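# Press a soap sliver onto a new bar with a ratchet soap press

### The job

Pump the blue lever of the soap press, letting it come all the way up after each stroke, until the ratchet by itself holds the two soaps squeezed together with the green sprung backstop pushed back by at least 5 mm, but never bottomed out. Then press the red release under the clear guard until the blue jaw has sprung fully open, and leave the two soaps standing face to face in the press. Work only with the lever and the release, do not touch the soaps, the jaw or the backstop, and leave the other things on the shelf where they are.

Things in the scene. Friction and masses are not known exactly. Their poses are not given: they have to be found in the camera images.
- press: the soap press, fixed on the shelf: white housing 110 mm square, 100 mm high, and a steel bed (110 mm wide, top 12 mm up, 12 mm side rails) running 225 mm to its +y. Origin under the housing's centre, z up, x away from the robot at yaw 0, +y = the way the jaw advances. Lever at the -y end; the red release sits in the sloping -x face.
- guard_edge (a point): middle of the front (-x) lower edge of the clear splash guard, a plate 90 mm wide in the press's y, 4 mm thick, 139 mm above the shelf, from x = -32 mm (this edge) back to +48 mm of the press frame. It covers the release from straight above, so the release must be reached from the -x side, below this edge, with a slanted tool.
- paddle (a point): centre of the top face of the blue lever paddle (50 x 50 mm), 100 mm from the hinge; moves with the lever. At rest about 120 mm up, x = 0, y = -155 mm in the press frame, the face sloping 15 degrees (point z = its normal). Push straight down about 38 mm (its stop) for a full stroke. Hinge: along the press's x at y = -60 mm, 88 mm up; a spring returns it.
- lever (a joint): lever angle, rad: 0 = up at rest, 0.38 = fully down. Takes about 4 to 12 N at the paddle. The first 0.14 rad or so are idle, then a pawl pushes the jaw. One full stroke advances the jaw by one 10 mm notch (plus about 2 mm that it falls back again); it must return to 0 before the next stroke.
- release_top (a point): centre of the outer face of the round red release button (34 mm across). Its z axis points outward along the button's axis, 40 degrees from vertical towards the press's -x; its y axis is the press's y. About x = -20 mm, y = 0, z = 81 mm in the press frame.
- release (a joint): release travel, m: 0 = out, 0.009 = fully in (about 5 N, along the button's axis). From about 0.005 on the ratchet is free. It also dips by itself by some mm as the ratchet clicks. Keep it in for about a second for the jaw to run all the way back.
- jaw (a joint): jaw advance, m: 0 = fully open (where it starts), grows towards the backstop, notches every 0.010, most 0.072. A return spring pulls it to 0 when the release is pressed while the lever is up.
- jaw_plate: the blue jaw plate, 80 x 10 x 46 mm; its frame is the press frame shifted along y by the jaw's advance (the pushing face is at y = 75 mm of this frame).
- backstop (a joint): how far the sprung backstop is pushed back, m: 0 = free, 0.025 = bottomed out. Spring about 300 N/m.
- backstop_pad: the green sprung backstop pad, 80 x 10 x 44 mm, facing the jaw across the bed; origin on the bed, under the middle of its pressing face, axes parallel to the press's. Where on the bed it stands differs from time to time.
- soap_sliver: the thin cream soap, 76 x 16 x 44 mm, standing on edge on the bed next to the jaw; origin under its centre, y = its thickness.
- soap_bar: the thick green soap bar, 80 x 26 x 52 mm, standing on edge on the bed between sliver and backstop; origin under its centre, y = its thickness. Touching, the two soaps' centres are 21 mm apart.
- tumbler: glass tumbler, bystander, 72 mm across, 95 mm high; origin under its centre.
- tin: aluminium tin, bystander, 66 mm across, 75 mm high; origin under its centre.
- comb: orange comb lying flat, bystander, 150 x 36 x 6 mm; origin under its middle, x along it.
- toothbrush_stand: wooden toothbrush stand with two brushes, bystander, 60 x 110 x 80 mm, brushes up to 164 mm; origin under its centre.
There are look-alikes about, which are no part of the job. There is more than one size of the soap_sliver; the one meant has the size given above.

How it is judged:
On the way, in this order (a step that is already met when the one before it is completed fails the run):
1. with the lever back up, the ratchet alone holds the soaps squeezed, the backstop pushed back at least 4 mm (value of joint backstop above 0.004 m and value of joint lever below 0.06 rad and y of soap_sliver in the frame of soap_bar above -0.024 m), for 0.3 s.
2. the release is pressed and the jaw has sprung fully open (value of joint jaw below 0.004 m and value of joint release above 0.003 m), for 0.05 s.
At the end, for the whole second after the job is handed in: Lever up (within 0.06 rad), release out (within 2 mm), jaw open (within 4 mm of 0), backstop back at rest (within 3 mm), and the two soaps standing still and upright (within 0.15 rad) on the bed, within 20 mm of its middle line, face to face with less than 5 mm between them (value of joint jaw below 0.004 m and value of joint backstop below 0.003 m and value of joint lever below 0.06 rad and value of joint release below 0.002 m and y of soap_sliver in the frame of soap_bar between -0.026 and -0.018 m and angle between each of soap_bar, soap_sliver's own z axis and vertical below 0.15 rad and linear speed of each of soap_bar, soap_sliver below 0.02 m/s and x of soap_bar in the frame of press between -0.02 and 0.02 m and x of soap_sliver in the frame of press between -0.02 and 0.02 m and z of each of soap_bar, soap_sliver in the frame of press below 0.02 m); the robot touches nothing.
It fails at once if the robot touches a soap (contact force between any of the arm, the fingers and soap_bar above 0.3 N or contact force between any of the arm, the fingers and soap_sliver above 0.3 N).
It fails at once if the robot pushes the jaw or the backstop itself (contact force between any of the arm, the fingers and jaw_plate above 0.3 N or contact force between any of the arm, the fingers and backstop_pad above 0.3 N).
It fails at once if the backstop is bottomed out (pushed back more than 23 mm) (value of joint backstop above 0.023 m).
It fails at once if a bystander is moved more than 20 mm (distance of any of tumbler, tin, comb, toothbrush_stand from where it was at the start of the episode above 0.02 m).
It also fails if it takes over 64 s, if anything falls off the work surface, if the arm or the gripper's body presses on something with over 40 N, if the wrist force passes 120 N, or if a joint passes its speed limit or range.

### The arm

A 7-joint arm with a two-finger parallel gripper is mounted at the origin on the work surface. World frame = base frame: x ahead of the robot, y to its left, z up, the work surface at z = 0. Lengths are in m, angles in rad, forces in N, time in s.
With the tool pointing down it reaches from about 0.425 to 0.925 m from the base axis. Payload 6.8 kg.
Tool frame: the origin (TCP) lies midway between the tips of the shut fingers; the grasp point (between the pads) lies 19 mm behind it; z points along the fingers, y is the line along which they close (so a half turn about z gives the same grasp; the last joint's range is limited). The gripper opens to 85 mm and grips with 20 to 120 N. Pads are 22 mm wide; open, the fingers measure 114 mm over their backs; the gripper's body (76 mm by 85 mm) begins 54 mm behind the grasp point. The pads swing forward as they close: fully open they stand 13 mm farther back than shut.
Start: joints at [1.158, 0.477, 0.022, 1.555, -0.011, 1.109, -0.083], TCP at [0.203, -0.644, 0.231] pointing down, gripper open.
Joint ranges: [-2.96, 2.96], [-0.34, 2.1], [-1.41, 1.46], [0.24, 2.44], [-1.37, 4.51], [0.17, 1.92], [-2.96, 2.96]. Speed limits (rad/s): [2.39, 2.39, 3.14, 3.14, 3.14, 3.14, 3.14].

### API

Orientations are given as a rotation vector (axis times angle).
In Python, from bench import r gives the robot as it stands. The module is installed in compiled form; this text tells all that it offers.
- The arm moves only by the tool apply_moves, never from a script. Its argument "rows" is a list of rows, each a list of 6 numbers: the shift along the tool's x, y, z scaled (see below), then the turn, a rotation vector about the tool's x, y, z scaled (see below). A call has 1 to 5 rows; each row is the pose to reach, as a shift and turn from the pose commanded when the call began, along the tool's axes at that moment; what a row does not reach only later rows make up. The controller multiplies each number of a shift by 0.25 m and each number of a turn by 90 degrees. A row lasts 1/8 s, in which the tool goes at most 62.5 mm and 10.7 degrees, less where a joint would pass 70% of its speed; a pose out of reach is approached as far as the arm can. A call with a number of a shift or a turn outside -1 to 1 is refused whole. A call with a gripper value outside its range is refused whole. "claw" is the opening, from 0 (shut) to 1 (fully open), set as the call begins (left out, the last holds). The fingers move at their own pace and stop on an object; "newtons" is the grip in N (left out, the last holds). Time passes only in rows, so rows that repeat a pose let the fingers close. It gives the time, the measured TCP pose, the force, the opening and the grip force at its end, in the units of the state.
- r.get_obs(): the state, without advancing time (a new reading comes with each control period).
- r.grab_frame(name): name is "side" or "top" or "wrist"; returns a dict with "pixels" (384x512x3 uint8, red, green, blue), "intrinsics" (3x3 intrinsics, pixels), "eye" and "attitude" of the camera in the world. Camera axes: x right, y up, looking along -z (the intrinsics and any distortion apply to the point x, -y, -z); pixel columns grow to the right and rows downward; lengths in m; the calibration is good to about 2 mm. The wrist camera is an equidistant fisheye: a pixel r from the principal point sees the ray r / f radians off the axis. A picture is of the moment at which its call begins. There is no depth.
- r.hand_in(): hands the job in; it is judged then, once.
Trained networks look in a picture, given as the dict that the camera call returned (one of the last four; its "shot" number tells which), for a name from the list of things; names that differ only in an ending like _2 or _b are one class to them, and where a whole thing is asked for, a point or a joint stands for the part that bears it (a point fixed in the world has none). Each returns a list of dicts, best first, with "conf" (0 to 1); they miss things now and then, are a little off and sometimes report something else, mostly with a low value. They report only what shows in the picture. A call takes as long as a camera call. They do not tell look-alikes from the thing itself.
- r.search_frame(picture, thing): "rect" ([left, top, width, height] in pixels, round what is visible of it).
- r.outline_of(picture, thing): "pixels" (384x512 bool, what is visible of it) and "rect" ([left, top, width, height] in pixels, round what is visible of it).
- r.landmark_of(picture, thing): "point" ([column, row] in pixels: a listed point, or the origin of a listed thing).
The state is a dict: "clock": time; "joints": joint angles; "qvel": joint speeds; "tau": joint torques, N m; "tcp_pos": TCP position; "orientation": TCP orientation; "contact_force": force on the tool from outside, world axes, zero at the start; "moment": the same for the moment, N m; "grip_width": finger opening in m; "gripper_force": force on a finger pad.
Only numpy, scipy, OpenCV 4.12 (cv2) and the standard library are available. Lean on these libraries where they do the work, as an engineer would, in place of code of your own. Each camera call takes 0.05 s, during which the arm holds its last target. There are 200 camera calls.

## Working session

There is one attempt and no reset: what is moved stays moved. The work goes in short steps, Python scripts to look and compute and a tool call to move; the robot and the scene stay as the last step left them, time stands still between calls to the robot, and variables do not carry over. Pictures are saved under pics/ and viewed, at most 10 in all, crops included, and the job is handed in when it is done.

Besides the shell and the picture viewer there is one more tool, called after "Emit:" as a command line: name --pt "numbers of a row" for each row, then --argument value for the rest. apply_moves: Moves the arm, as the interface text tells. Its arguments: {"type":"object","properties":{"rows":{"type":"array","items":{"type":"array","items":{"type":"number"}}},"claw":{"type":"number"},"newtons":{"type":"number"}},"required":["rows"]}

```bash
mkdir -p pics
cat > h.py <<'E'
import numpy as np, cv2
from bench import r
from scipy.spatial.transform import Rotation as R
def att(p):
    a=np.array(p['attitude'],float)
    return a if a.shape==(3,3) else (R.from_rotvec(a).as_matrix() if a.size==3 else R.from_quat(a).as_matrix())
def ray(p,uv,fish=False):
    K=np.array(p['intrinsics']);x=(uv[0]-K[0,2])/K[0,0];y=(uv[1]-K[1,2])/K[1,1]
    if fish:
        t=np.hypot(x,y);s=np.sin(t)/t if t>1e-9 else 1;d=np.array([x*s,y*s,np.cos(t)])
    else: d=np.array([x,y,1.])
    d=att(p)@np.array([d[0],-d[1],-d[2]]);return np.array(p['eye']),d/np.linalg.norm(d)
def onz(p,uv,z,fish=False):
    e,d=ray(p,uv,fish);return e+d*(z-e[2])/d[2]
def tri(rs):
    A=sum(np.eye(3)-np.outer(d,d) for e,d in rs);b=sum((np.eye(3)-np.outer(d,d))@e for e,d in rs)
    X=np.linalg.solve(A,b);return X,[np.linalg.norm((np.eye(3)-np.outer(d,d))@(X-e)) for e,d in rs]
def proj(p,X):
    K=np.array(p['intrinsics']);c=att(p).T@(np.array(X)-p['eye']);return K[0,0]*c[0]/-c[2]+K[0,2],K[1,1]*-c[1]/-c[2]+K[1,2]
def save(p,n): cv2.imwrite('pics/'+n,np.ascontiguousarray(p['pixels'][:,:,::-1]))
E
python3 - <<'E'
from h import *
np.set_printoptions(precision=4,suppress=True)
o=r.get_obs();print(o)
s=r.grab_frame('side');t=r.grab_frame('top')
save(s,'s0.png');save(t,'t0.png')
print(s['attitude'],s['eye'],t['eye'],t['intrinsics'],t.keys())
for n in ['paddle','release_top','guard_edge','press','soap_bar','soap_sliver','backstop_pad','jaw_plate','tumbler','tin','comb','toothbrush_stand']:
    a=r.landmark_of(s,n);b=r.landmark_of(t,n)
    print(n,[(np.round(q['point'],1),round(q['conf'],2)) for q in a[:3]],[(np.round(q['point'],1),round(q['conf'],2)) for q in b[:3]])
    if a and b: print('   ',*tri([ray(s,a[0]['point']),ray(t,b[0]['point'])]))
E
```

```text
{'clock': 0.0, 'joints': array([ 1.1579,  0.4778,  0.0223,  1.5565, -0.0115,  1.1094, -0.0831]), 'qvel': array([-0.0011, -0.0005, -0.0002,  0.0002,  0.0007, -0.0008, -0.0005]), 'tau': array([ -0.0001, -59.6447,   1.6081, -28.1193,   0.0124,   0.0095,
         0.    ]), 'tcp_pos': array([ 0.2024, -0.6433,  0.2303]), 'orientation': array([-3.1033, -0.4766,  0.0007]), 'contact_force': array([-0.7872,  0.5297, -0.3147]), 'moment': array([-0.0274, -0.0557, -0.0073]), 'gripper_force': 0.0, 'grip_width': 0.08502298186395316}
[ 0.3994 -0.9215 -2.2258] [0.0021 0.5509 0.8478] [0.3817 0.017  1.0623] [[454.6283   0.     256.3123]
 [  0.     454.6283 185.6467]
 [  0.       0.       1.    ]] dict_keys(['pixels', 'intrinsics', 'eye', 'attitude', 'shot'])
paddle [(array([304.7, 161.2]), 0.9)] [(array([312.2, 172.2]), 0.94)]
    [ 0.5472 -0.1055  0.1192] [np.float64(0.008367770132920723), np.float64(0.0083677701329208)]
release_top [(array([271.6, 217.6]), 0.68), (array([229.1, 277.7]), 0.37), (array([236.1, 267.9]), 0.32)] [(array([242.3, 201. ]), 0.48)]
    [0.4987 0.048  0.0764] [np.float64(0.0003
[... 1279 characters left out ...]
([216.9, 133.7]), 0.72)]
    [ 0.6685  0.1093 -0.0053] [np.float64(0.004364733746223525), np.float64(0.004364733746223392)]
tin [(array([176.7, 262.5]), 0.55)] [(array([159.6, 157.4]), 0.92)]
    [0.6109 0.2461 0.0014] [np.float64(0.0020670583623418246), np.float64(0.0020670583623415306)]
comb [(array([346.1, 229.3]), 0.96)] [(array([303.9, 248.3]), 0.87)]
    [ 0.3943 -0.0944 -0.0004] [np.float64(0.003111645110009302), np.float64(0.0031116451100093225)]
toothbrush_stand [(array([258.5, 326. ]), 0.7), (array([270.4, 232.8]), 0.68)] [(array([164.8, 259.6]), 0.55), (array([247. , 199.1]), 0.54)]
    [ 0.3693  0.2284 -0.0082] [np.float64(0.003239158325321478), np.float64(0.0032391583253214683)]
```

Run:
```python
import cv2
a=cv2.imread('pics/s0.png');cv2.imwrite('pics/s0c.png',cv2.resize(a[110:350,150:390],None,fx=2.5,fy=2.5,interpolation=cv2.INTER_CUBIC))
a=cv2.imread('pics/t0.png');cv2.imwrite('pics/t0c.png',cv2.resize(a[100:320,100:390],None,fx=2.7,fy=2.7,interpolation=cv2.INTER_CUBIC))
```

```text
(no output)
```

View pics/s0c.png

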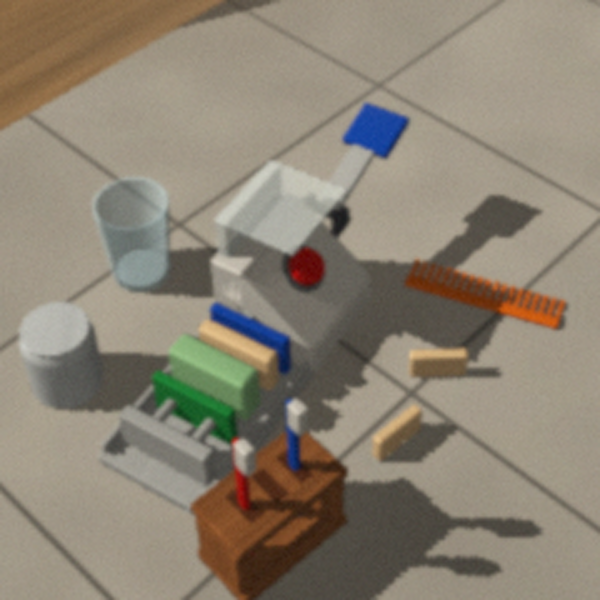

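View pics/t0c.png

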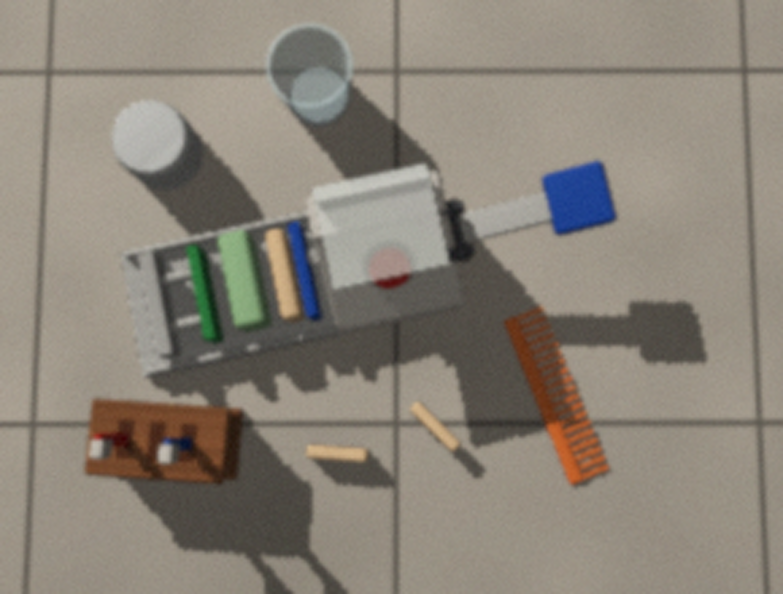

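The side crop shows the press with the blue lever paddle at (305,161), the red release under the clear guard at (272,217), and jaw, cream sliver, green bar and green backstop on the bed around (229–250, 245–275). Three things look like the sliver: two small cream pieces on the shelf, at (326,259) and (308,285), and the full-size one between jaw and bar at (246,258). The one on the bed fits the 76 mm length. Nothing will be grasped. Next I fit the press pose.

Run:
```python
from h import *
from scipy.optimize import least_squares
np.set_printoptions(precision=4,suppress=True)
s=r.grab_frame('side');t=r.grab_frame('top')
M={'paddle':(0,-.155,.12),'release_top':(-.02,0,.081),'guard_edge':(-.032,0,.139),'press':(0,0,0),'soap_bar':(0,None,.012),'soap_sliver':(0,None,.012),'backstop_pad':(0,None,.012)}
ob=[]
for n in M:
  for p in (s,t):
    a=r.landmark_of(p,n)
    if a and a[0]['conf']>.4: ob.append((n,p,np.array(a[0]['point'])))
def f(v,full=False):
    out=[];c,sn=np.cos(v[2]),np.sin(v[2]);ys=dict(zip(['soap_bar','soap_sliver','backstop_pad'],v[3:]))
    for n,p,q in ob:
        m=list(M[n]); m[1]=ys.get(n,m[1])
        X=[v[0]+c*m[0]-sn*m[1],v[1]+sn*m[0]+c*m[1],m[2]]
        out.append(np.array(proj(p,X))-q)
    return out if full else np.concatenate(out)
z=least_squares(f,[.51,.045,.17,.12,.1,.15],loss='soft_l1')
print(z.x,np.degrees(z.x[2]))
for (n,p,q),e in zip(ob,f(z.x,True)): print(n,p['shot'],e)
# backstop top face edges from outlines
c,sn=np.cos(z.x[2]),np.sin(z.x[2])
for n,h in (('backstop_pad',.056),('soap_bar',.064),('soap_sliver',.056),('jaw_plate',.058)):
  for p in (s,t):
    a=r.outline_of(p,n)
    if not a: print(n,'none');continue
    for A in a[:2]:
      v,u=np.nonzero(A['pixels'])
      P=np.array([onz(p,(uu,vv),h)[:2]-z.x[:2] for uu,vv in zip(u,v)])@np.array([[c,-sn],[sn,c]])
      print(n,p['shot'],round(A['conf'],2),len(u),'x',np.percentile(P[:,0],[1,50,99]),'y',np.percentile(P[:,1],[1,50,99]))
```

```text
[0.5201 0.0454 0.1876 0.1282 0.0934 0.1455] 10.74684400162832
paddle 3 [-1.8597 -0.2765]
paddle 4 [ 4.1211 -0.0122]
release_top 3 [1.5035 0.1074]
guard_edge 3 [0.5775 0.7674]
guard_edge 4 [-3.1454  1.1465]
press 3 [-1.341  -3.2011]
soap_bar 3 [-1.6764 -0.8895]
soap_bar 4 [0.1745 0.7751]
soap_sliver 3 [0.702  0.1471]
soap_sliver 4 [-0.36   -0.5451]
backstop_pad 3 [ 0.3152 -3.3194]
backstop_pad 4 [-1.6886  0.2815]
backstop_pad 3 0.88 528 x [-0.0597 -0.0159  0.0318] y [0.1539 0.1699 0.1916]
backstop_pad none
soap_bar 3 0.92 767 x [-0.0631 -0.0153  0.0333] y [0.1125 0.1369 0.1594]
soap_bar 3 0.62 586 x [-0.0112  0.0247  0.0578] y [-0.2374 -0.1828 -0.0743]
soap_bar 4 0.72 470 x [-0.0418 -0.0025  0.036 ] y [0.1062 0.1208 0.1359]
soap_sliver 3 0.7 320 x [-0.0556 -0.0156  0.0278] y [0.0855 0.0988 0.1183]
soap_sliver 3 0.68 226 x [-0.1819 -0.1698 -0.1577] y [0.0718 0.1008 0.1287]
soap_sliver 4 0.69 266 x [-0.0413 -0.0068  0.0334] y [0.0785 0.0885 0.0971]
soap_sliver 4 0.65 116 x [-0.1685 -0.1503 -0.1279] y [-0.0271 -0.0119  0.0039]
jaw_plate 3 0.59 334 x [-0.0591 -0.0118  0.0344] y [0.0633 0.0774 0.0992]
jaw_plate 3 0.3 175 x [-0.0267 -0.0087  0.0096] y [-0.0317 -0.0115  0.0076]
jaw_plate 4 0.57 228 x [-0.0446 -0.003   0.0352] y [0.06   0.0703 0.0772]
```

```bash
cat >> h.py <<'E'
PX,PY,YAW=.5201,.0454,.1876
def W(m): 
    c,s=np.cos(YAW),np.sin(YAW);return np.array([PX+c*m[0]-s*m[1],PY+s*m[0]+c*m[1],m[2]])
def ori(tilt,yaw=None):  # tool z tilted from down towards press +x; tool x along press +x
    return R.from_euler('z',YAW if yaw is None else yaw)*R.from_euler('x',np.pi)*R.from_euler('y',tilt)
def go(X,Rt):
    o=r.get_obs();C=R.from_rotvec(o['orientation'])
    d=C.inv().apply(np.array(X)-o['tcp_pos'])/.25;w=(C.inv()*Rt).as_rotvec()/(np.pi/2)
    print('row',np.round(d,3),np.round(w,3),'tcp',np.round(o['tcp_pos'],4),'F',np.round(o['contact_force'],1),'t',o['clock'])
E
python3 - <<'E'
from h import *
print(ori(.3).apply([0,0,1]), ori(.3).apply([1,0,0]))
go(W([0,-.155,.20]),ori(0));print(W([0,-.155,.2]))
s=r.grab_frame('side');t=r.grab_frame('top');rs=[]
for p in (s,t):
    hsv=cv2.cvtColor(p['pixels'],cv2.COLOR_RGB2HSV);m=cv2.inRange(hsv,(105,120,60),(125,255,255))
    n,l,st,c=cv2.connectedComponentsWithStats(m);print([(st[i],np.round(c[i],1)) for i in range(1,n) if st[i][4]>60])
    i=[i for i in range(1,n) if st[i][4]>60 and c[i][1]<190]
    rs.append(ray(p,c[i[0]]));
print(tri(rs))
for p in (s,t):
    hsv=cv2.cvtColor(p['pixels'],cv2.COLOR_RGB2HSV);m=cv2.inRange(hsv,(50,140,20),(85,255,140))
    n,l,st,c=cv2.connectedComponentsWithStats(m)
    for i in range(1,n):
        if st[i][4]>60:
            v,u=np.nonzero(l==i);P=np.array([onz(p,(a,b),.056)[:2] for a,b in zip(u,v)])-[PX,PY]
            cs,sn=np.cos(YAW),np.sin(YAW);Q=P@np.array([[cs,-sn],[sn,cs]]);print(st[i],'y',np.percentile(Q[:,1],[2,50,98]),np.polyfit(Q[:,0],Q[:,1],1))
E
```

```text
[ 0.29033521  0.05511497 -0.95533649] [0.93857479 0.17817173 0.29552021]
row [ 1.966 -1.633  0.125] [ 0.    -0.     0.075] tcp [ 0.2026 -0.6439  0.2313] F [ 0.2 -0.  -0.3] t 2.5
[ 0.54900774 -0.10688047  0.2       ]
[(array([288, 152,  25,  21, 313], dtype=int32), array([299.9, 161.5])), (array([235, 232,  31,  27, 247], dtype=int32), array([251.9, 242.7]))]
[(array([301, 160,  27,  26, 495], dtype=int32), array([313.9, 172.9])), (array([207, 182,  11,  36, 175], dtype=int32), array([212.1, 199.9]))]
(array([ 0.55271945, -0.10574766,  0.11331845]), [np.float64(0.0010202274251329808), np.float64(0.0010202274251329912)])
[211 259  33  27 358] y [0.15488744 0.16613206 0.18089658] [-0.05887901  0.16573917]
[170 191  11  35 161] y [0.150554   0.15636303 0.16149139] [0.03559648 0.1565671 ]
```

Emit:
apply_moves --pt "0.19 -0.16 0 0 0 0.015" --pt "0.38 -0.32 0 0 0 0.03" --pt "0.57 -0.48 0 0 0 0.045" --pt "0.76 -0.63 0 0 0 0.06" --pt "0.95 -0.79 0 0 0 0.075" --claw 0 --newtons 40

```text
clock: 3.22
tcp_pos: [0.3709, -0.3827, 0.2317]
orientation: [3.127, 0.292, 0.001]
contact_force: [0.6, -0.4, -0.3]
grip_width: -0.0001
gripper_force: 0.0
```

Run:
```python
from h import *
go([.551,-.106,.16],ori(0))
```

```text
row [ 0.912 -0.955  0.287] [ 0.001 -0.    -0.001] tcp [ 0.3709 -0.3827  0.2317] F [ 0.6 -0.4 -0.3] t 3.225
```

Emit:
apply_moves --pt "0.17 -0.18 0 0 0 0" --pt "0.34 -0.36 0 0 0 0" --pt "0.51 -0.54 0 0 0 0" --pt "0.68 -0.72 0 0 0 0" --pt "0.85 -0.89 0 0 0 0"

```text
clock: 3.85
tcp_pos: [0.5383, -0.1244, 0.2317]
orientation: [3.127, 0.293, 0.001]
contact_force: [0.1, -0.6, 0.2]
grip_width: 0.0001
gripper_force: 0.0
```

Run:
```python
from h import *
go([.551,-.106,.14],ori(0))
```

```text
row [ 0.063 -0.063  0.367] [ 0. -0. -0.] tcp [ 0.5383 -0.1244  0.2317] F [ 0.1 -0.6  0.2] t 3.85
```

Emit:
apply_moves --pt "0.06 -0.06 0.12 0 0 0" --pt "0.06 -0.06 0.25 0 0 0" --pt "0.06 -0.06 0.367 0 0 0" --pt "0.06 -0.06 0.367 0 0 0"

```text
clock: 4.35
tcp_pos: [0.5476, -0.1084, 0.1377]
orientation: [-3.127, -0.293, 0.007]
contact_force: [-0.6, 0.0, 0.3]
grip_width: 0.0004
gripper_force: 0.0
```

Run:
```python
from h import *
go([.551,-.106,.082],ori(0))
p=r.grab_frame('side');save(p,'s1.png');a=cv2.imread('pics/s1.png')
cv2.imwrite('pics/s1c.png',cv2.resize(a[60:300,180:400],None,fx=2.5,fy=2.5,interpolation=cv2.INTER_CUBIC))
```

```text
row [ 0.016 -0.007  0.223] [-0.001  0.003 -0.   ] tcp [ 0.5476 -0.1084  0.1377] F [-0.6  0.   0.3] t 4.35
```

View pics/s1c.png

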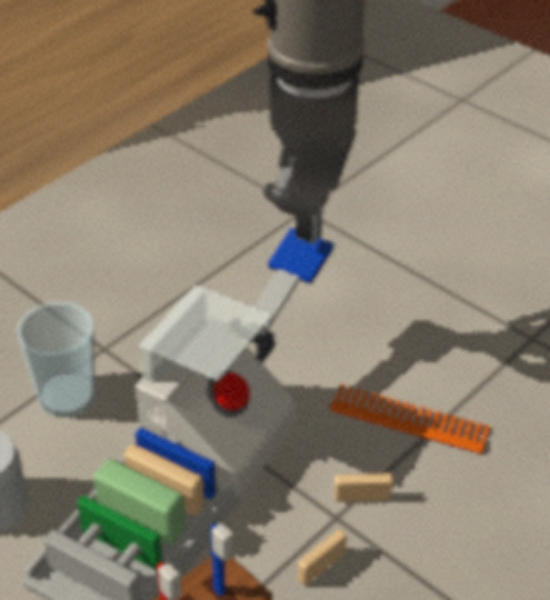

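Emit:
apply_moves --pt "0.01 0 0.06 0 0 0" --pt "0.01 0 0.11 0 0 0" --pt "0.01 0 0.16 0 0 0" --pt "0.01 0 0.2 0 0 0" --pt "0.01 0 0.23 0 0 0"

```text
clock: 5.03
tcp_pos: [0.5528, -0.1092, 0.0821]
orientation: [3.127, 0.292, 0.003]
contact_force: [0.7, -4.1, 16.9]
grip_width: 0.0002
gripper_force: 9.3
```

Emit:
apply_moves --pt "0 0 0.01 0 0 0" --pt "0 0 0.01 0 0 0"

```text
clock: 5.28
tcp_pos: [0.5529, -0.1092, 0.0818]
orientation: [3.126, 0.292, 0.004]
contact_force: [-5.0, -3.4, 22.6]
grip_width: 0.0003
gripper_force: 11.2
```

Emit:
apply_moves --pt "0 0 -0.08 0 0 0" --pt "0 0 -0.16 0 0 0" --pt "0 0 -0.24 0 0 0" --pt "0 0 -0.24 0 0 0" --pt "0 0 -0.24 0 0 0"

```text
clock: 5.9
tcp_pos: [0.5508, -0.1078, 0.1384]
orientation: [-3.127, -0.294, 0.003]
contact_force: [-0.5, 0.0, -0.5]
grip_width: 0.0002
gripper_force: 0.0
```

```bash
cat >> h.py <<'E'
def meas(out=True):
    t=r.grab_frame('top');hsv=cv2.cvtColor(t['pixels'],cv2.COLOR_RGB2HSV);res={}
    for nm,lo,hi,z in (('jaw',(105,120,60),(125,255,255),.058),('pad',(50,140,20),(85,255,140),.056),('bar',(45,60,100),(75,130,255),.064),('sliver',(8,60,120),(22,190,255),.056)):
        m=cv2.inRange(hsv,lo,hi);n,l,st,c=cv2.connectedComponentsWithStats(m)
        for i in range(1,n):
            if st[i][4]>60:
                v,u=np.nonzero(l==i);P=np.array([onz(t,(a,b),z)[:2] for a,b in zip(u,v)])-[PX,PY]
                cs,sn=np.cos(YAW),np.sin(YAW);Q=P@np.array([[cs,-sn],[sn,cs]])
                if abs(Q[:,0].mean())<.03 and Q[:,1].mean()>.04: print(nm,len(u),'y mean %.4f'%Q[:,1].mean(),np.round(np.percentile(Q[:,1],[3,97]),4),'x %.4f'%Q[:,0].mean(),'slope %.3f'%np.polyfit(Q[:,0],Q[:,1],1)[0])
E
python3 - <<'E'
from h import *
meas();print(r.get_obs()['contact_force'],r.get_obs()['tcp_pos'])
E
```

```text
jaw 175 y mean 0.0812 [0.0755 0.0864] x -0.0043 slope 0.037
pad 162 y mean 0.1563 [0.1513 0.1612] x -0.0061 slope 0.027
bar 366 y mean 0.1232 [0.1121 0.1344] x -0.0013 slope 0.016
sliver 246 y mean 0.0975 [0.0898 0.1053] x -0.0017 slope 0.024
[ 0.78026351 -0.52051829 -0.60587688] [ 0.55075412 -0.10785739  0.13823559]
```

Emit:
apply_moves --pt "0 0 0.08 0 0 0" --pt "0 0 0.15 0 0 0" --pt "0 0 0.2 0 0 0" --pt "0 0 0.24 0 0 0" --pt "0 0 0.24 0 0 0"

```text
clock: 6.58
tcp_pos: [0.5522, -0.1091, 0.0816]
orientation: [3.126, 0.292, 0.0]
contact_force: [-7.6, -2.9, 27.0]
grip_width: 0.0001
gripper_force: 13.3
```

Emit:
apply_moves --pt "0 0 -0.08 0 0 0" --pt "0 0 -0.16 0 0 0" --pt "0 0 -0.24 0 0 0" --pt "0 0 -0.24 0 0 0" --pt "0 0 -0.24 0 0 0"

```text
clock: 7.2
tcp_pos: [0.5508, -0.1079, 0.1382]
orientation: [-3.127, -0.293, 0.003]
contact_force: [-0.2, -0.6, -0.3]
grip_width: 0.0001
gripper_force: 0.0
```

Emit:
apply_moves --pt "0 0 0.08 0 0 0" --pt "0 0 0.15 0 0 0" --pt "0 0 0.2 0 0 0" --pt "0 0 0.24 0 0 0" --pt "0 0 0.24 0 0 0"

```text
clock: 7.82
tcp_pos: [0.552, -0.1091, 0.0815]
orientation: [3.126, 0.292, -0.001]
contact_force: [-7.7, -1.5, 28.2]
grip_width: 0.0003
gripper_force: 14.2
```

Emit:
apply_moves --pt "0 0 -0.08 0 0 0" --pt "0 0 -0.16 0 0 0" --pt "0 0 -0.24 0 0 0" --pt "0 0 -0.24 0 0 0" --pt "0 0 -0.24 0 0 0"

```text
clock: 8.45
tcp_pos: [0.5508, -0.108, 0.138]
orientation: [-3.127, -0.293, 0.003]
contact_force: [-0.1, -0.3, -0.6]
grip_width: -0.0002
gripper_force: 0.0
```

Run:
```python
from h import *
meas();meas()
```

```text
jaw 186 y mean 0.1010 [0.0949 0.1067] x -0.0045 slope 0.040
pad 109 y mean 0.1578 [0.1535 0.1615] x -0.0069 slope 0.043
bar 396 y mean 0.1391 [0.1269 0.1511] x -0.0019 slope 0.024
sliver 218 y mean 0.1172 [0.1102 0.1241] x -0.0020 slope 0.032
jaw 184 y mean 0.1010 [0.095  0.1067] x -0.0046 slope 0.042
pad 112 y mean 0.1579 [0.1532 0.1615] x -0.0080 slope 0.038
bar 397 y mean 0.1392 [0.127  0.1512] x -0.0019 slope 0.027
sliver 218 y mean 0.1172 [0.1101 0.1241] x -0.0021 slope 0.034
```

Emit:
apply_moves --pt "0 0 0.08 0 0 0" --pt "0 0 0.15 0 0 0" --pt "0 0 0.2 0 0 0" --pt "0 0 0.24 0 0 0" --pt "0 0 0.24 0 0 0"

```text
clock: 9.18
tcp_pos: [0.5523, -0.1092, 0.0816]
orientation: [3.126, 0.292, 0.001]
contact_force: [-6.6, -2.0, 26.8]
grip_width: -0.0001
gripper_force: 13.3
```

Emit:
apply_moves --pt "0 0 -0.08 0 0 0" --pt "0 0 -0.16 0 0 0" --pt "0 0 -0.24 0 0 0" --pt "0 0 -0.24 0 0 0" --pt "0 0 -0.24 0 0 0"

```text
clock: 9.8
tcp_pos: [0.5509, -0.108, 0.1382]
orientation: [-3.127, -0.293, 0.003]
contact_force: [-1.1, 0.1, -0.3]
grip_width: -0.0001
gripper_force: 0.0
```

Run:
```python
from h import *
meas();meas()
p=r.grab_frame('top');save(p,'t2.png');a=cv2.imread('pics/t2.png')
cv2.imwrite('pics/t2c.png',cv2.resize(a[150:260,130:340],None,fx=3.6,fy=3.6,interpolation=cv2.INTER_CUBIC))
```

```text
jaw 175 y mean 0.1103 [0.1047 0.1155] x -0.0052 slope 0.034
pad 90 y mean 0.1637 [0.1584 0.1671] x -0.0078 slope 0.051
bar 431 y mean 0.1476 [0.1341 0.1671] x -0.0011 slope 0.052
sliver 190 y mean 0.1249 [0.1188 0.131 ] x -0.0021 slope 0.032
jaw 175 y mean 0.1106 [0.105  0.1158] x -0.0045 slope 0.032
pad 88 y mean 0.1638 [0.1598 0.1671] x -0.0078 slope 0.047
bar 410 y mean 0.1467 [0.1342 0.1594] x -0.0016 slope 0.044
sliver 190 y mean 0.1250 [0.1189 0.1312] x -0.0020 slope 0.035
```

View pics/t2c.png

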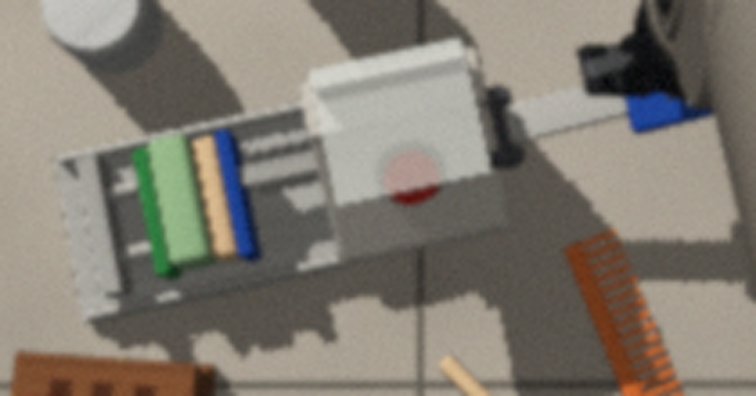

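Top crop: jaw, sliver, bar and pad are now in one tight stack at about (168–196, 185–227), with the pad's back edge about 6 mm beyond where it started. I check that against the side view and plan the release approach.

Run:
```python
from h import *
np.set_printoptions(precision=4,suppress=True)
p=r.grab_frame('side');save(p,'s2.png')
for n in ('s0.png','s1.png','s2.png'):
    a=cv2.imread('pics/'+n);hsv=cv2.cvtColor(a,cv2.COLOR_BGR2HSV);m=cv2.inRange(hsv,(50,140,20),(85,255,140))
    k,l,st,c=cv2.connectedComponentsWithStats(m);i=1+np.argmax(st[1:,4]);v,u=np.nonzero(l==i)
    P=np.array([onz(p,(x,y),.056)[:2] for x,y in zip(u,v)])-[PX,PY];cs,sn=np.cos(YAW),np.sin(YAW);Q=P@np.array([[cs,-sn],[sn,cs]])
    print(n,st[i],c[i],np.percentile(Q[:,1],[3,10,50,90,97]))
t=r.grab_frame('top');a=[]
for q in (p,t):
    hsv=cv2.cvtColor(q['pixels'],cv2.COLOR_RGB2HSV);m=cv2.inRange(hsv,(0,100,50),(8,255,255))|cv2.inRange(hsv,(172,100,50),(180,255,255))
    k,l,st,c=cv2.connectedComponentsWithStats(m);print([(st[j],np.round(c[j],1)) for j in range(1,k) if st[j][4]>25])
    for n in('release_top','guard_edge'):
        z=r.landmark_of(q,n);print(n,[(np.round(y['point'],1),round(y['conf'],2)) for y in z[:2]],proj(q,W((-.02,0,.081)if n[0]=='r' else (-.032,0,.139))))
print('release W',W([-.02,0,.081]))
```

```text
s0.png [211 259  33  27 358] [227.7458 271.5251] [0.1551 0.1569 0.1661 0.1774 0.1802]
s1.png [211 259  33  27 354] [227.791  271.5085] [0.1551 0.1569 0.166  0.1774 0.1803]
s2.png [210 261  33  27 360] [226.6583 273.4917] [0.1603 0.1622 0.1713 0.1825 0.1853]
[(array([ 359,   41,  153,   61, 1998], dtype=int32), array([432.4,  68.2])), (array([473,  87,  15,  12,  40], dtype=int32), array([479.6,  92.6])), (array([490, 103,  21,  11,  64], dtype=int32), array([500.5, 108.3])), (array([265, 209,  15,  16, 182], dtype=int32), array([272.2, 216.4])), (array([243, 296,   8,  19,  98], dtype=int32), array([246.5, 306. ]))]
release_top [(array([233.3, 275.7]), 0.55)] (np.float64(273.1033119584983), np.float64(214.3187343741341))
guard_edge [(array([278.2, 200.4]), 0.82)] (np.float64(277.47747276048324), np.float64(198.07873035891342))
[(array([   0,    0,  512,   25, 9038], dtype=int32), array([254.4,  10.9])), (array([239, 202,  13,   5,  37], dtype=int32), array([245. , 204.1])), (array([134, 259,  14,  10,  63], dtype=int32), array([142.3, 262.1]))]
release_top [(array([190. , 205.4]), 0.62), (array([312.6, 176.1]), 0.54)] (np.float64(245.06393438077336), np.float64(199.83905637335593))
guard_edge [(array([247.2, 199.2]), 0.74)] (np.float64(245.44235097059706), np.float64(202.15795693396944))
release W [0.5005 0.0417 0.081 ]
```

Run:
```python
from h import *
import json
np.set_printoptions(precision=4,suppress=True)
s=r.grab_frame('side')
print('blob',onz(s,(272.2,216.4),.081),'fit',W([-.02,0,.081]),'guard',onz(s,(278.2,200.4),.139),'fit',W([-.032,0,.139]))
for n in ('s0.png','s2.png'):
    a=cv2.imread('pics/'+n);hsv=cv2.cvtColor(a,cv2.COLOR_BGR2HSV);m=cv2.inRange(hsv,(105,120,60),(125,255,255))
    k,l,st,c=cv2.connectedComponentsWithStats(m)
    for i in range(1,k):
        if st[i][4]>60:
            v,u=np.nonzero(l==i);P=np.array([onz(s,(x,y),.058)[:2] for x,y in zip(u,v)])-[PX,PY];cs,sn=np.cos(YAW),np.sin(YAW);Q=P@np.array([[cs,-sn],[sn,cs]]);print(n,len(u),np.percentile(Q[:,1],[3,50,97]),Q[:,0].mean())
o=r.get_obs();print(o['joints'],o['tcp_pos'])
go(W([-.12,-.155,.2]),ori(0))
```

```text
blob [0.4976 0.0476 0.081 ] fit [0.5005 0.0417 0.081 ] guard [0.4827 0.0435 0.139 ] fit [0.4887 0.0394 0.139 ]
s0.png 315 [-0.2412 -0.2113 -0.1824] 0.03446587111765752
s0.png 246 [0.0679 0.0772 0.0951] -0.014349548473425651
s2.png 296 [-0.2393 -0.2096 -0.1823] 0.033787961518203694
s2.png 201 [0.1065 0.1135 0.1322] -0.014042223385398699
[ 0.2806  0.4126 -0.249   1.9003  0.1325  0.8445 -1.4203] [ 0.5517 -0.1081  0.1394]
row [-0.49  -0.007 -0.242] [-0.  0. -0.] tcp [ 0.5517 -0.1081  0.1394] F [0.1 0.7 0.1] t 10.3
```

Emit:
apply_moves --pt "0 0 -0.2 0 0 0" --pt "-0.1 0 -0.3 0 0 0" --pt "-0.25 0 -0.3 0 0 0" --pt "-0.4 0 -0.3 0 0 0" --pt "-0.4 0 -0.3 0 0 0"

```text
clock: 10.92
tcp_pos: [0.451, -0.1276, 0.2146]
orientation: [3.127, 0.29, -0.002]
contact_force: [0.9, -0.2, -0.1]
grip_width: 0.0003
gripper_force: 0.0
```

Run:
```python
from h import *
o=r.get_obs();print(o['joints'],o['tcp_pos'],o['orientation'])
```

```text
[ 0.37756269  0.17113036 -0.26142136  2.03502497  0.05568959  0.94295479
 -1.29896741] [ 0.45099522 -0.1276327   0.21457902] [ 3.12740649e+00  2.89827547e-01 -1.98685566e-03]
```

Emit:
apply_moves --pt "0 0 0 0 0.11 0" --pt "0 0 0 0 0.22 0" --pt "0 0 0 0 0.22 0"

```text
clock: 11.3
tcp_pos: [0.4509, -0.1273, 0.2136]
orientation: [-3.051, -0.282, -0.53]
contact_force: [-0.6, -0.1, 1.0]
grip_width: 0.0003
gripper_force: 0.0
```

Run:
```python
from h import *
import json
o=r.get_obs();L=[[[ 1.1579,0.4778,0.0223,1.5565,-0.0115,1.1094,-0.0831],[0.2024,-0.6433,0.2303],[-3.1033,-0.4766,0.0007]],
[[0.2806,0.4126,-0.249,1.9003,0.1325,0.8445,-1.4203],[0.5517,-0.1081,0.1394],[-3.127,-.293,.003]],
[[0.37756,0.17113,-0.26142,2.03502,0.05569,0.94295,-1.29897],[0.451,-0.12763,0.21458],[3.1274,.28983,-.002]],
[list(o['joints']),list(o['tcp_pos']),list(o['orientation'])]]
json.dump(L,open('kin.json','w'));print(np.round(o['joints'],3),o['tcp_pos'],o['orientation'])
```

```text
[ 0.51   0.032 -0.273  2.247 -0.247  0.562 -0.959] [ 0.45092282 -0.12730052  0.21355955] [-3.05111806 -0.28150204 -0.52993664]
```

Emit:
apply_moves --pt "0 0 0 0.1 0 0.1" --pt "0 0 0 0.2 0 0.2" --pt "0 0 0 0.2 0 0.2"

```text
clock: 11.68
tcp_pos: [0.4554, -0.1281, 0.215]
orientation: [-2.712, 0.106, -0.42]
contact_force: [-0.8, 0.0, -0.9]
grip_width: 0.0002
gripper_force: 0.0
```

```bash
cat > kin.py <<'E'
from h import *
import json, itertools
from scipy.optimize import least_squares
L=json.load(open('kin.json'))
def fk(q,p,s):
    o1,o7,h,a,b,c,e,f=p
    A=R.from_euler('z',s[0]*q[0]+o1)*R.from_euler('y',q[1]);B=A*R.from_euler('z',s[1]*q[2]);C=B*R.from_euler('y',q[3])
    D=C*R.from_euler('z',s[2]*q[4])*R.from_euler('y',q[5]);E=D*R.from_euler('z',s[3]*q[6]+o7)
    return np.array([0,0,h])+A.apply([0,0,a])+B.apply([e,0,0])+C.apply([f,0,b])+D.apply([0,0,c]),E
def fitk():
    best=None
    for s in itertools.product((1,-1),repeat=4):
      for o7 in (0,1.57,3.14,-1.57):
        def g(p):
            out=[]
            for q,x,w in L:
                X,E=fk(q,p,s);out+=[(X-x)*5,(R.from_rotvec(w).inv()*E).as_rotvec()]
            return np.concatenate(out)
        z=least_squares(g,[0,o7,.3,.5,.45,.3,0,0],max_nfev=60)
        if best is None or z.cost<best[0]: best=(z.cost,z.x,s,z.fun)
    return best
E
python3 - <<'E'
from h import *
import json
o=r.get_obs();L=json.load(open('kin.json'));L.append([list(o['joints']),list(o['tcp_pos']),list(o['orientation'])]);json.dump(L,open('kin.json','w'))
from kin import *
b=fitk();print(b[0],np.round(b[1],4),b[2],np.round(b[3],4))
E
```

```text
0.0072563847992578485 [-0.1068  1.4679  0.2506  0.5601  0.4739  0.302  -0.0042  0.0081] (-1, -1, -1, -1) [-0.0473 -0.0099 -0.0076  0.      0.0002  0.0038  0.003   0.0014  0.0156
 -0.001   0.0018  0.0037  0.002   0.0557  0.0062  0.0001 -0.      0.0039
 -0.0179  0.0464 -0.0063 -0.036  -0.0018 -0.0023  0.0399 -0.0225 -0.0079
 -0.0315  0.0403 -0.0091]
```

```bash
cat > ik.py <<'E'
from kin import *
S=(-1,-1,-1,-1)
def fk2(q,p):
    A=R.from_euler('z',p[0]-q[0])*R.from_euler('y',q[1]+p[8]);B=A*R.from_euler('z',-q[2]+p[9]);C=B*R.from_euler('y',q[3]+p[10])
    Cz=C*R.from_euler('z',-q[4]+p[11]);D=Cz*R.from_euler('y',q[5]+p[12]);E=D*R.from_euler('z',p[1]-q[6])
    return np.array([p[16],p[17],p[2]])+A.apply([0,p[13],p[3]])+B.apply([p[6],p[14],0])+C.apply([p[7],p[15],p[4]])+D.apply([p[18],p[19],p[5]]),E
def fit2():
    p0=np.r_[-.1068,1.4679,.2506,.5601,.4739,.302,0,0,np.zeros(12)]
    def g(p):
        out=[]
        for q,x,w in L:
            X,E=fk2(q,p);out+=[(X-x)*5,(R.from_rotvec(w).inv()*E).as_rotvec()]
        return np.concatenate(out+[.02*(p[6:]),.01*(p[:6]-p0[:6])])
    z=least_squares(g,p0);return z.x,z.fun[:6*len(L)]
lo=np.array([-2.96,-.34,-1.41,.24,-1.37,.17,-2.96])+.06;hi=np.array([2.96,2.1,1.46,2.44,4.51,1.92,2.96])-.06
def ik(X,Rt,p,q0):
    def g(q):
        x,E=fk2(q,p);return np.r_[(x-X)*5,(Rt.inv()*E).as_rotvec(),.003*(q-q0)]
    z=least_squares(g,np.clip(q0,lo+1e-3,hi-1e-3),bounds=(lo,hi),max_nfev=60);x,E=fk2(z.x,p)
    return z.x,np.linalg.norm(x-X),(Rt.inv()*E).magnitude()
def tool(d,roll):  # d: tool z in press frame; roll 0: tool x as near press +x as possible
    z=R.from_euler('z',YAW).apply(d/np.linalg.norm(d));x=R.from_euler('z',YAW).apply([1,0,0]);x=x-z*(x@z);x/=np.linalg.norm(x)
    return R.from_matrix(np.c_[x,np.cross(z,x),z])*R.from_euler('z',roll)
E
python3 - <<'E'
from ik import *
np.set_printoptions(precision=3,suppress=True)
p,f=fit2();print(p,np.abs(f).max(),f.reshape(-1,6)[:,:3]/5);np.save('p.npy',p)
q0=np.array(L[-1][0]);ax=np.array([-.643,0,.766]);B=np.array([-.02,0,.081])
for tx in (30,38,46):          # tilt projected on xz
  for ly in (-50,-35,-20,0,20,35,50):    # lean towards y
    d=np.array([np.tan(np.radians(tx)),np.tan(np.radians(ly))/np.cos(np.radians(tx)),-1]);d/=np.linalg.norm(d)
    best=[]
    for roll in np.radians([-90,-60,-30,0,30,60,90]):
        e=[]
        for s in (.05,-.006):
            q,a,b=ik(W(B+ax*s),tool(d,roll),p,q0);e.append(a+.1*b)
        best.append((max(e),np.degrees(roll),q))
    best.sort(key=lambda x:x[0]);print(tx,ly,[(round(b[0],4),int(b[1])) for b in best[:3]],best[0][2])
E
```

```text
[-0.001  1.57   0.287  0.542  0.473  0.327 -0.     0.001  0.001 -0.
 -0.     0.     0.    -0.028 -0.016 -0.016 -0.    -0.    -0.    -0.001] 0.0013092792010891037 [[-0.  0.  0.]
 [-0. -0. -0.]
 [ 0.  0. -0.]
 [-0. -0.  0.]
 [ 0.  0. -0.]]
30 -50 [(np.float64(0.0), -90), (np.float64(0.0), -59), (np.float64(0.0), 90)] [-0.516  0.67  -0.325  2.233  1.303  1.234 -1.566]
30 -35 [(np.float64(0.0001), -90), (np.float64(0.0001), -59), (np.float64(0.0001), -29)] [-0.26   0.544 -0.509  2.339  1.467  1.039 -1.642]
30 -20 [(np.float64(0.0136), -29), (np.float64(0.0136), -59), (np.float64(0.0136), -90)] [ 0.555  0.842 -1.35   2.38   1.699  1.293 -2.613]
30 0 [(np.float64(0.0161), -59), (np.float64(0.0161), -90), (np.float64(0.0226), -29)] [ 0.891  0.747 -1.35   2.38   1.696  0.712 -2.005]
30 20 [(np.float64(0.0039), -90), (np.float64(0.0039), -59), (np.float64(0.0039), -29)] [ 0.632  0.473 -0.622  2.322 -1.31   0.23   1.47 ]
30 35 [(np.float64(0.0), 59), (np.float64(0.0), 90), (np.float64(0.0), 29)] [ 0.519  0.553 -0.324  2.242 -1.278  0.629 -1.164]
30 50 [(np.float64(0.0), 0), (np.float64(0.0), 9
[... 1266 characters left out ...]
8   1.818  1.86  -1.652]
46 -20 [(np.float64(0.0535), -29), (np.float64(0.0535), -59), (np.float64(0.0535), -90)] [ 0.455  0.967 -1.35   2.38   1.827  1.542 -2.67 ]
46 0 [(np.float64(0.0605), -90), (np.float64(0.068), 90), (np.float64(0.068), 59)] [ 0.945  0.804 -1.35   2.38   1.878  0.67  -1.54 ]
46 20 [(np.float64(0.0348), -90), (np.float64(0.0348), -59), (np.float64(0.0348), -29)] [ 1.009  0.668 -0.916  2.313 -1.31   0.23   1.646]
46 35 [(np.float64(0.002), -59), (np.float64(0.002), -90), (np.float64(0.002), -29)] [ 1.158  0.893 -1.019  2.308 -1.31   0.23   1.122]
46 50 [(np.float64(0.0), 90), (np.float64(0.0), 29), (np.float64(0.0), 59)] [ 0.675  0.766 -0.343  2.179 -1.31   0.912 -1.617]
```

```bash
cat > clr.py <<'E'
from ik import *
p=np.load('p.npy');ax=np.array([-.643,0,.766]);B=np.array([-.02,0,.081]);Yi=R.from_euler('z',-YAW)
def pts():
    P=[]
    for s in np.linspace(0,.16,41):
        hx,hy=(.011,.0145) if s<.035 else ((.0135,.0145+.02*(s-.035)/.038) if s<.073 else (.038,.0425))
        for a in np.linspace(-1,1,9):
            P+=[[a*hx,hy,-s],[a*hx,-hy,-s],[hx,a*hy,-s],[-hx,a*hy,-s]]
    return np.array(P)
PT=pts()
def dvec(tx,ly):
    d=np.array([np.tan(np.radians(tx)),np.tan(np.radians(ly))/np.cos(np.radians(tx)),-1]);return d/np.linalg.norm(d)
def clear(tcp,Rt):  # press frame tcp
    Q=(Yi*Rt).apply(PT)+tcp
    c=np.array([.008,0,.141]);h=np.array([.04,.045,.002]);D=np.abs(Q-c)-h
    g=np.linalg.norm(np.maximum(D,0),axis=1)+np.minimum(D.max(1),0)
    return g.min()
def contact(Rt):  # tip corner that reaches lowest along the button axis, relative to TCP
    T=np.array([[x,y,0] for x in(-.011,.011) for y in(-.0145,.0145)]);Q=(Yi*Rt).apply(T);k=np.argsort(Q@ax);return Q[k[0]],Q[k[1]],Q[k]@ax
E
python3 - <<'E'
from clr import *
np.set_printoptions(precision=3,suppress=True)
q0=np.array(L[-1][0]);res=[]
for tx in (30,34,38,42):
  for ly in (30,35,40,45,50):
    for roll in np.radians(range(-90,91,15)):
        Rt=tool(dvec(tx,ly),roll);c,c2,hh=contact(Rt);w=c if hh[1]-hh[0]>.004 else (c+c2)/2
        t1=B-w-ax*.009;g=clear(t1,Rt)
        if g<.006: continue
        e=[];qq=[]
        for s in (.06,-.008):
            q,a,b=ik(W(B-w+ax*s),Rt,p,q0);e.append(a+.1*b);qq.append(q)
        m=min((qq[1]-lo).min(),(hi-qq[1]).min(),(qq[0]-lo).min(),(hi-qq[0]).min())
        if max(e)<.001: res.append((round(g,4),tx,ly,int(round(np.degrees(roll))),round(m,2),np.round(w,3),np.round(hh-hh[0],3),qq[1]))
res.sort(key=lambda x:-min(x[0],.015)*0+ (x[2]+abs(x[1]-40)*.3) )
for x in res[:14]: print(*x)
print(len(res))
res.sort(key=lambda x:-x[0])
for x in res[:6]: print(*x)
E
```

```text
0.0064 42 40 -45 0.0 [ 0.002 -0.013 -0.013] [0.    0.004 0.018 0.022] [ 1.061  0.809 -0.919  2.267 -1.129  0.381  0.602]
0.0078 42 45 -60 0.08 [ 0.006 -0.013 -0.011] [0.    0.008 0.018 0.026] [ 0.941  0.772 -0.728  2.229 -1.166  0.587  0.881]
0.0077 42 45 -45 0.08 [ 0.002 -0.012 -0.014] [0.    0.004 0.02  0.024] [ 1.014  0.814 -0.828  2.217 -1.06   0.524  0.521]
0.0078 38 50 -75 0.15 [ 0.01  -0.012 -0.01 ] [0.    0.011 0.017 0.028] [ 0.966  0.824 -0.755  2.161 -0.937  0.647  0.927]
0.0079 38 50 -60 0.15 [ 0.006 -0.012 -0.012] [0.    0.008 0.02  0.027] [ 0.981  0.831 -0.782  2.154 -0.907  0.636  0.631]
0.0068 42 50 -90 0.13 [ 0.013 -0.011 -0.006] [0.    0.012 0.014 0.026] [ 1.149  0.973 -0.972  2.174 -0.694  0.504  0.996]
0.0104 42 50 -75 0.12 [ 0.01  -0.012 -0.01 ] [0.    0.011 0.016 0.028] [ 1.105  0.93  -0.919  2.172 -0.796  0.54   0.816]
0.0083 42 50 -60 0.13 [ 0.006 -0.011 -0.013] [0.    0.008 0.02  0.028] [ 0.954  0.823 -0.724  2.174 -1.037  0.667  0.755]
0.0068 42 50 90 0.0 [ 0.013 -0.011 -0.006] [0.    0.012 0.014 0.026] [ 0.607  0.72  -0.283  2.204 -1.31   0.928 -1.623]
9
0.0104 42 50 -75 0.12 [ 0.01  -0.012 -0.01 ] [0.    0.011 0.016 0.028] [ 1.105  0.93  -0.919  2.172 -0.796  0.54   0.816]
0.0083 42 50 -60 0.13 [ 0.006 -0.011 -0.013] [0.    0.008 0.02  0.028] [ 0.954  0.823 -0.724  2.174 -1.037  0.667  0.755]
0.0079 38 50 -60 0.15 [ 0.006 -0.012 -0.012] [0.    0.008 0.02  0.027] [ 0.981  0.831 -0.782  2.154 -0.907  0.636  0.631]
0.0078 42 45 -60 0.08 [ 0.006 -0.013 -0.011] [0.    0.008 0.018 0.026] [ 0.941  0.772 -0.728  2.229 -1.166  0.587  0.881]
0.0078 38 50 -75 0.15 [ 0.01  -0.012 -0.01 ] [0.    0.011 0.017 0.028] [ 0.966  0.824 -0.755  2.161 -0.937  0.647  0.927]
0.0077 42 45 -45 0.08 [ 0.002 -0.012 -0.014] [0.    0.004 0.02  0.024] [ 1.014  0.814 -0.828  2.217 -1.06   0.524  0.521]
```

Run:
```python
from clr import *
np.set_printoptions(precision=3,suppress=True)
q0=np.array(L[-1][0]);res=[];Bc=B+.007*np.array([-.766,0,-.643])+np.array([0,-.003,0])
for tx in (38,44,50):
  for ly in (40,45,50,55):
    for roll in np.radians(range(-90,91,15)):
        Rt=tool(dvec(tx,ly),roll);c,c2,hh=contact(Rt);w=c if hh[1]-hh[0]>.004 else (c+c2)/2
        g=clear(Bc-w-ax*.009,Rt)
        if g<.011: continue
        e=[];qq=[]
        for s in (.06,-.008):
            q,a,b=ik(W(Bc-w+ax*s),Rt,p,q0);e.append(a+.1*b);qq.append(q)
        m=min((qq[1]-lo).min(),(hi-qq[1]).min(),(qq[0]-lo).min(),(hi-qq[0]).min())
        if max(e)<.001: res.append((round(g,4),tx,ly,int(round(np.degrees(roll))),round(m,2),np.round(w,3),np.round(hh-hh[0],3),qq[1]))
res.sort(key=lambda x:-x[0])
for x in res[:10]: print(*x)
print(len(res))
o=r.get_obs();print(o['tcp_pos'],Yi.apply(o['tcp_pos']-[PX,PY,0]))
```

```text
0.0126 50 45 75 0.0 [ 0.014 -0.011 -0.001] [0.    0.004 0.015 0.02 ] [ 1.01   0.863 -0.73   2.273 -1.31   0.59  -1.266]
0.0117 50 55 0 0.13 [ 0.01  -0.01  -0.011] [0.   0.01 0.02 0.03] [ 0.843  0.851 -0.515  2.159 -1.171  0.884 -0.151]
0.011 50 50 -15 0.06 [ 0.013 -0.012 -0.006] [0.    0.004 0.022 0.026] [ 0.908  0.841 -0.597  2.219 -1.242  0.756  0.202]
3
[ 0.455 -0.128  0.215] [-0.096 -0.158  0.215]
```

```bash
cat >> clr.py <<'E'
def box(Q,c,h):
    D=np.abs(Q-np.array(c))-np.array(h);return np.linalg.norm(np.maximum(D,0),axis=1)+np.minimum(D.max(1),0)
def clear2(tcp,Rt):
    Q=(Yi*Rt).apply(PT)+tcp;far=PT[:,2]<-.02
    g=box(Q,[.008,0,.141],[.04,.045,.002]).min()
    pl=(Q-B)@ax+.009; hs=np.maximum(pl,box(Q,[0,0,.05],[.055,.055,.05]))[far].min()
    a=np.radians(18.6);T=(Q-[0,-.06,.088]);U=np.c_[T[:,0],T[:,1]*np.cos(a)-T[:,2]*np.sin(a),T[:,1]*np.sin(a)+T[:,2]*np.cos(a)]
    lv=min(box(U,[0,-.05,0],[.014,.05,.008]).min(),box(U,[0,-.1,0],[.027,.027,.008]).min(),box(Q,[0,-.062,.088],[.02,.01,.015]).min())
    return g,hs,lv
E
python3 - <<'E'
from clr import *
np.set_printoptions(precision=3,suppress=True)
q0=np.array(L[-1][0]);res=[];Bc=B+.007*np.array([-.766,0,-.643])+np.array([0,-.003,0])
for tx in (35,40,45,50,55):
  for ly in (35,40,45,50,55):
    for roll in np.radians(range(-90,91,15)):
        Rt=tool(dvec(tx,ly),roll);c,c2,hh=contact(Rt);w=c if hh[1]-hh[0]>.004 else (c+c2)/2
        g=clear2(Bc-w-ax*.009,Rt)
        if min(g)<.006: continue
        e=[];qq=[]
        for s in (.06,-.008):
            q,a,b=ik(W(Bc-w+ax*s),Rt,p,q0);e.append(a+.1*b);qq.append(q)
        m=min((qq[1]-lo).min(),(hi-qq[1]).min(),(qq[0]-lo).min(),(hi-qq[0]).min())
        if max(e)<.001: res.append((round(min(g),4),np.array(g),tx,ly,int(round(np.degrees(roll))),round(m,2),np.round(w,3),np.round(hh-hh[0],3),qq[1]))
res.sort(key=lambda x:-x[0])
for x in res[:8]: print(*x)
print(len(res))
E
```

```text
0.014 [0.014 0.015 0.015] 55 50 75 0.0 [ 0.014 -0.011 -0.002] [0.    0.005 0.017 0.022] [ 0.91   0.876 -0.57   2.233 -1.31   0.792 -1.29 ]
0.0126 [0.013 0.017 0.015] 50 45 75 0.0 [ 0.014 -0.011 -0.001] [0.    0.004 0.015 0.02 ] [ 1.01   0.863 -0.73   2.273 -1.31   0.59  -1.266]
0.0124 [0.014 0.016 0.012] 55 45 -30 0.0 [ 0.006 -0.01  -0.009] [0.    0.002 0.021 0.023] [ 1.091  0.929 -0.817  2.271 -1.31   0.549  0.565]
0.0121 [0.012 0.016 0.022] 55 45 15 0.0 [ 0.006 -0.012 -0.013] [0.    0.01  0.016 0.027] [ 1.096  0.924 -0.829  2.274 -1.31   0.544 -0.228]
0.012 [0.013 0.013 0.012] 55 55 0 0.1 [ 0.01  -0.01  -0.012] [0.    0.01  0.021 0.03 ] [ 0.933  0.907 -0.604  2.165 -1.155  0.839 -0.155]
0.0119 [0.012 0.015 0.015] 55 50 -75 0.07 [ 0.009 -0.012 -0.01 ] [0.    0.013 0.016 0.028] [ 1.07   0.945 -0.779  2.22  -1.158  0.641  1.187]
0.0119 [0.012 0.015 0.012] 55 50 -60 0.08 [ 0.006 -0.011 -0.014] [0.    0.009 0.019 0.028] [ 1.036  0.919 -0.742  2.216 -1.191  0.675  0.942]
0.0119 [0.013 0.013 0.012] 55 55 -15 0.12 [ 0.013 -0.01  -0.008] [0.    0.005 0.023 0.028] [ 0.925  0.91  -0.59   2.169 -1.164  0.844  0.124]
94
```

```bash
cat >> clr.py <<'E'
from scipy.spatial.transform import Slerp
Bc=B+.007*np.array([-.766,0,-.643])+np.array([0,-.003,0])
DV=dvec(55,52);RT=tool(DV,0.);_c,_c2,_h=contact(RT);TC=Bc-_c   # TCP (press frame) at first contact
def leg(x0,R0,x1,R1,q,n=8):
    sl=Slerp([0,1],R.concatenate([R0,R1]));m=9;E=0;qs=[q]
    for k in np.linspace(0,1,n+1)[1:]:
        x=x0+(x1-x0)*k;Rk=sl([k])[0];q,a,b=ik(W(x),Rk,p,q);E=max(E,a+.1*b);qs.append(q);m=min(m,*clear2(x,Rk))
    qs=np.array(qs);print('ikerr %.4f clear %.4f maxdq %.2f'%(E,m,np.abs(np.diff(qs,axis=0)).max()),np.round(q,2),'margin %.2f'%min((qs[1:]-lo).min(),(hi-qs[1:]).min()));return q
E
python3 - <<'E'
from clr import *
np.set_printoptions(precision=3,suppress=True)
o=r.get_obs();q=o['joints'];x0=Yi.apply(o['tcp_pos']-[PX,PY,0]);R0=R.from_rotvec(o['orientation'])
pre=TC+.01*ax;hov=pre-DV*.07;print('d',DV,'w',_c,'hov',hov,'pre',pre,'turn deg',np.degrees((R0.inv()*RT).magnitude()))
for mid in (hov,np.array([-.12,-.14,.22])):
    q1=q
    if mid is not hov: q1=leg(x0,R0,mid,RT,q1);q1=leg(mid,RT,hov,RT,q1)
    else: q1=leg(x0,R0,hov,RT,q1)
    q1=leg(hov,RT,pre,RT,q1);q1=leg(pre,RT,TC-.009*ax,RT,q1)
go(W(hov),RT)
E
```

```text
Traceback (most recent call last):
NameError: name '_c' is not defined. Did you mean: 'Bc'?
```

Run:
```python
from clr import *
np.set_printoptions(precision=3,suppress=True)
o=r.get_obs();q=o['joints'];x0=Yi.apply(o['tcp_pos']-[PX,PY,0]);R0=R.from_rotvec(o['orientation'])
pre=TC+.01*ax;hov=pre-DV*.07;print('d',DV,'w',Bc-TC,'hov',hov,'pre',pre,'turn deg',np.degrees((R0.inv()*RT).magnitude()))
for mid in (hov,np.array([-.12,-.14,.22])):
    q1=q
    if mid is not hov: q1=leg(x0,R0,mid,RT,q1);q1=leg(mid,RT,hov,RT,q1)
    else: q1=leg(x0,R0,hov,RT,q1)
    q1=leg(hov,RT,pre,RT,q1);q1=leg(pre,RT,TC-.009*ax,RT,q1)
go(W(hov),RT)
```

```text
d [ 0.504  0.788 -0.353] w [ 0.009 -0.011 -0.011] hov [-0.077 -0.047  0.12 ] pre [-0.041  0.008  0.095] turn deg 43.617271305510805
ikerr 0.0000 clear 0.0353 maxdq 0.10 [ 0.89  0.73 -0.37  2.21 -1.17  1.05 -0.11] margin 0.14
ikerr 0.0000 clear 0.0211 maxdq 0.02 [ 0.82  0.8  -0.46  2.23 -1.31  0.92 -0.02] margin 0.00
ikerr 0.0000 clear 0.0117 maxdq 0.01 [ 0.82  0.85 -0.48  2.21 -1.31  0.89 -0.02] margin 0.00
ikerr 0.0000 clear 0.0995 maxdq 0.10 [ 0.96  0.55 -0.23  2.09 -1.    1.35 -0.31] margin 0.24
ikerr 0.0000 clear 0.0353 maxdq 0.03 [ 0.85  0.73 -0.32  2.21 -1.19  1.08 -0.09] margin 0.12
ikerr 0.0000 clear 0.0211 maxdq 0.05 [ 0.82  0.8  -0.46  2.23 -1.31  0.92 -0.02] margin 0.00
ikerr 0.0000 clear 0.0117 maxdq 0.01 [ 0.82  0.85 -0.48  2.21 -1.31  0.89 -0.02] margin 0.00
row [-0.171 -0.266  0.499] [0.471 0.043 0.105] tcp [ 0.455 -0.128  0.215] F [-0.8  0.  -0.9] t 11.675
```

Emit:
apply_moves --pt "-0.034 -0.053 0.1 0.094 0.008 0.021" --pt "-0.068 -0.106 0.2 0.188 0.017 0.042" --pt "-0.103 -0.16 0.3 0.283 0.026 0.063" --pt "-0.137 -0.213 0.4 0.377 0.034 0.084" --pt "-0.171 -0.266 0.499 0.471 0.043 0.105"

```text
clock: 12.3
tcp_pos: [0.4538, -0.0144, 0.1185]
orientation: [-1.945, 0.15, -0.402]
contact_force: [-0.7, -0.0, 0.4]
grip_width: -0.0002
gripper_force: 0.0
```

Run:
```python
from clr import *
pre=TC+.01*ax;go(W(pre),RT);o=r.get_obs();print(np.round(o['joints'],2),Yi.apply(o['tcp_pos']-[PX,PY,0]))
p_=r.grab_frame('side');t_=r.grab_frame('top');w_=r.grab_frame('wrist');save(p_,'s3.png');save(w_,'w3.png');save(t_,'t3.png')
a=cv2.imread('pics/s3.png');b=cv2.imread('pics/t3.png')
f=lambda x:cv2.resize(x,(395,395),interpolation=cv2.INTER_CUBIC)
cv2.imwrite('pics/c3.png',np.hstack([f(a[130:280,200:350]),f(b[130:280,190:340])]))
meas()
```

```text
row [ 0.002 -0.003  0.275] [-0.002  0.001  0.002] tcp [ 0.4538 -0.0144  0.1185] F [-0.7 -0.   0.4] t 12.3
[ 0.87  0.74 -0.35  2.21 -1.18  1.06 -0.09] [-0.07632999 -0.04640224  0.11854057]
jaw 173 y mean 0.1105 [0.1049 0.1156] x -0.0047 slope 0.033
pad 91 y mean 0.1638 [0.1599 0.1669] x -0.0076 slope 0.036
bar 408 y mean 0.1466 [0.1339 0.1591] x -0.0018 slope 0.038
sliver 192 y mean 0.1248 [0.1188 0.1309] x -0.0021 slope 0.035
```

View pics/c3.png

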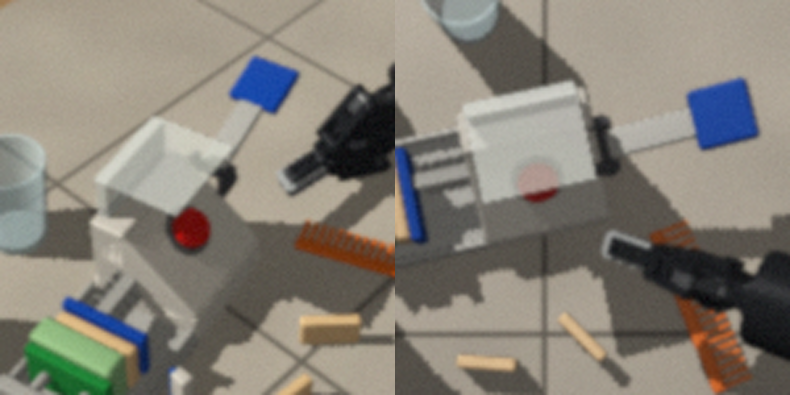

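View pics/w3.png

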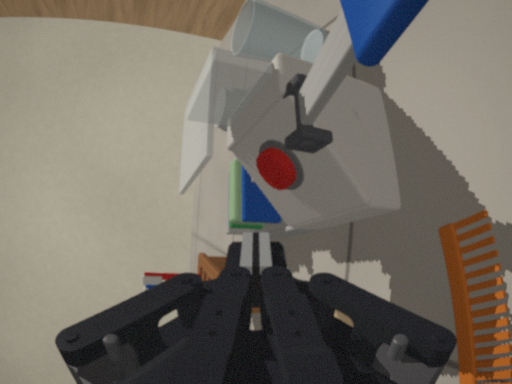

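The composite shows the finger tips at side (309,197) and top (272,222), clear of the guard, with the button visible. The wrist view shows the button at (277,168) and the guard to its left. I triangulate the button from the wrist and side views.

Run:
```python
from clr import *
np.set_printoptions(precision=4,suppress=True)
def red(q,near):
    hsv=cv2.cvtColor(q['pixels'],cv2.COLOR_RGB2HSV);m=cv2.inRange(hsv,(0,100,50),(8,255,255))|cv2.inRange(hsv,(172,100,50),(180,255,255))
    k,l,st,c=cv2.connectedComponentsWithStats(m);j=1+np.argmin([np.hypot(*(c[i]-near))+(99 if st[i][4]<30 else 0) for i in range(1,k)]);return c[j],st[j]
w=r.grab_frame('wrist');s=r.grab_frame('side')
cw,a=red(w,(277,168));cs,b=red(s,(272,216));print(cw,a,cs,b)
lw=r.landmark_of(w,'release_top');print([(np.round(y['point'],1),round(y['conf'],2)) for y in lw[:2]])
X,e=tri([ray(w,cw,True),ray(s,cs)]);print('release',X,e,'fit',W(B),'press frame',Yi.apply(X-[PX,PY,0]))
g=r.landmark_of(w,'guard_edge');print([(np.round(y['point'],1),round(y['conf'],2)) for y in g[:2]])
gs=r.landmark_of(s,'guard_edge')
if g and gs:
    X,e=tri([ray(w,g[0]['point'],True),ray(s,gs[0]['point'])]);print('guard',X,e,Yi.apply(X-[PX,PY,0]))
```

```text
[279.473  171.7238] [ 260  151   40   43 1220] [272.224  216.4863] [265 209  15  16 183]
[(array([271.6, 177.1]), 0.87)]
release [0.5017 0.0441 0.0756] [np.float64(0.0006917207202095917), np.float64(0.0006917207202097393)] fit [0.5005 0.0417 0.081 ] press frame [-0.0184  0.0021  0.0756]
[(array([199.5, 182.5]), 0.67)]
guard [0.4861 0.0439 0.1377] [np.float64(0.001235539833222251), np.float64(0.0012355398332221745)] [-0.0337  0.0049  0.1377]
```

Run:
```python
from clr import *
pre=TC+.01*ax+np.array([0,.003,-.002]);go(W(pre),RT)
print('push dir per 10mm (row units)',np.round((Yi*RT).inv().apply(-ax)*.01/.25,4))
```

```text
row [-0.003  0.005  0.294] [0.004 0.001 0.005] tcp [ 0.4526 -0.0149  0.1209] F [1.  0.7 0.4] t 12.75
push dir per 10mm (row units) [0.0159 0.028  0.0238]
```

Emit:
apply_moves --pt "0 0 0.1 0 0 0" --pt "0 0 0.2 0 0 0" --pt "0 0.004 0.285 0 0 0" --pt "0 0.004 0.285 0 0 0"

```text
clock: 13.25
tcp_pos: [0.4766, 0.0481, 0.094]
orientation: [-1.951, 0.148, -0.402]
contact_force: [0.4, -0.6, 0.1]
grip_width: 0.0001
gripper_force: 0.0
```

Emit:
apply_moves --pt "0.008 0.014 0.012 0 0 0" --pt "0.016 0.028 0.024 0 0 0" --pt "0.016 0.028 0.024 0 0 0"

```text
clock: 13.62
tcp_pos: [0.4831, 0.0479, 0.0848]
orientation: [-1.95, 0.153, -0.402]
contact_force: [-0.2, 0.2, -0.2]
grip_width: -0.0003
gripper_force: 0.0
```

Run:
```python
from clr import *
o=r.get_obs();print(np.round(Yi.apply(o['tcp_pos']-[PX,PY,0])-TC,4),'along ax',(Yi.apply(o['tcp_pos']-[PX,PY,0])-TC)@ax,o['contact_force'])
p_=r.grab_frame('side');w_=r.grab_frame('wrist');save(p_,'s4.png');save(w_,'w4.png')
a=cv2.imread('pics/s4.png');b=cv2.imread('pics/w4.png')
f=lambda x:cv2.resize(x,(395,395),interpolation=cv2.INTER_CUBIC)
cv2.imwrite('pics/c4.png',np.hstack([f(a[150:270,210:330]),f(b[60:310,130:380])]))
```

```text
[-0.001   0.0013 -0.0026] along ax -0.0013618327355733267 [-0.19539762  0.15199231 -0.24324724]
```

View pics/c4.png

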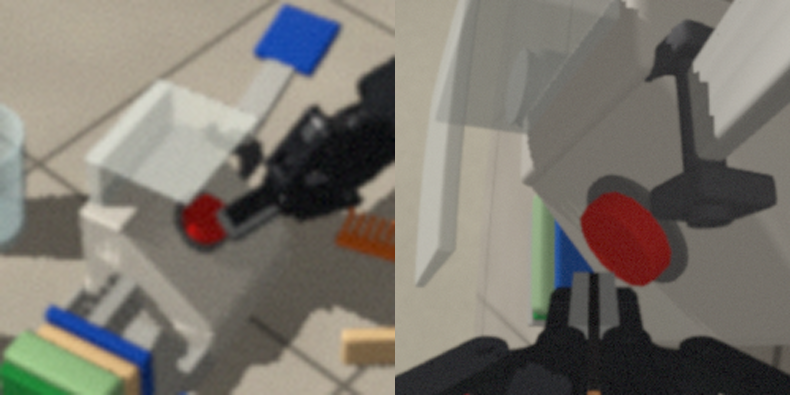

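Run:
```python
from clr import *
np.set_printoptions(precision=4,suppress=True)
w=r.grab_frame('wrist');o=r.get_obs();Rt=R.from_rotvec(o['orientation'])
hsv=cv2.cvtColor(w['pixels'],cv2.COLOR_RGB2HSV);m=cv2.inRange(hsv,(0,100,50),(8,255,255))|cv2.inRange(hsv,(172,100,50),(180,255,255))
k,l,st,c=cv2.connectedComponentsWithStats(m);i=1+np.argmax(st[1:,4]);print(st[i],c[i])
v,u=np.nonzero(l==i);n=R.from_euler('z',YAW).apply(ax)
for off in (0,-.003,-.006):
    P0=W(B)+n*off;Q=[]
    for a,b in zip(u,v):
        e,d=ray(w,(a,b),True);Q.append(e+d*((P0-e)@n)/(d@n))
    Q=Yi.apply(np.array(Q)-[PX,PY,0])-B-ax*off;up=np.array([.766,0,.643]);U=Q@up;Y=Q[:,1]
    print('plane',off,'upslope',np.percentile(U,[1,50,99]),'y',np.percentile(Y,[1,50,99]))
T=np.array([[x,y,0] for x in(-.011,.011) for y in(-.0145,.0145)]);C=Yi.apply(Rt.apply(T)+o['tcp_pos']-[PX,PY,0])-B
print('corners ax,up,y');print(np.c_[C@ax,C@up,C[:,1]])
X=Yi.apply(o['tcp_pos']-[PX,PY,0]);print('clear',clear2(X,Rt),clear2(X-.008*ax+.006*up,Rt))
print('row per 10mm: up',(Yi*Rt).inv().apply(up)*.04,'y',(Yi*Rt).inv().apply([0,1,0])*.04,'-ax',(Yi*Rt).inv().apply(-ax)*.04)
```

```text
[ 248  181   57   60 2379] [276.2039 210.3749]
plane 0 upslope [-0.0165  0.0004  0.0155] y [-0.0278 -0.008   0.0176]
plane -0.003 upslope [-0.0183 -0.0007  0.015 ] y [-0.0231 -0.0024  0.0243]
plane -0.006 upslope [-0.0201 -0.0018  0.0146] y [-0.0184  0.0031  0.031 ]
corners ax,up,y
[[ 0.028  -0.0101  0.0208]
 [ 0.0077 -0.0271  0.0089]
 [ 0.0192  0.0074  0.0107]
 [-0.001  -0.0096 -0.0012]]
clear (np.float64(0.014631759696332824), np.float64(0.02227924154208906), np.float64(0.021937587259869697)) (np.float64(0.01003296176884079), np.float64(0.014277601542089062), np.float64(0.012520999816161114))
row per 10mm: up [ 0.0318 -0.0234  0.0062] y [-0.0183 -0.0165  0.0315] -ax [0.0159 0.0279 0.0238]
```

Emit:
apply_moves --pt "0.01 -0.007 0.002 0 0 0" --pt "0.017 0.005 0.011 0 0 0" --pt "0.023 0.015 0.021 0 0 0" --pt "0.023 0.015 0.021 0 0 0"

```text
clock: 14.28
tcp_pos: [0.4904, 0.05, 0.0806]
orientation: [-1.95, 0.152, -0.401]
contact_force: [-0.1, -0.1, -0.4]
grip_width: -0.0003
gripper_force: 0.0
```

Run:
```python
from clr import *
meas();o=r.get_obs();X=Yi.apply(o['tcp_pos']-[PX,PY,0]);print('ax',(X-TC)@ax,Yi.apply(o['contact_force']),o['clock'])
```

```text
jaw 173 y mean 0.1083 [0.1026 0.1136] x -0.0051 slope 0.040
pad 87 y mean 0.1618 [0.1576 0.1651] x -0.0069 slope 0.046
bar 407 y mean 0.1443 [0.1319 0.1568] x -0.0018 slope 0.024
sliver 191 y mean 0.1227 [0.1166 0.1288] x -0.0022 slope 0.033
ax -0.009289601907277486 [ 0.27653034  0.37005031 -0.64043264] 14.325
```

Emit:
apply_moves --pt "0.004 0.007 0.006 0 0 0" --pt "0.008 0.014 0.012 0 0 0" --pt "0.008 0.014 0.012 0 0 0"

```text
clock: 14.7
tcp_pos: [0.4932, 0.0507, 0.0771]
orientation: [-1.949, 0.152, -0.401]
contact_force: [-3.4, -1.8, 3.5]
grip_width: -0.0002
gripper_force: 2.0
```

Run:
```python
from clr import *
meas();o=r.get_obs();X=Yi.apply(o['tcp_pos']-[PX,PY,0]);print('ax',(X-TC)@ax,Yi.apply(o['contact_force']),o['clock'])
```

```text
jaw 160 y mean 0.0716 [0.0665 0.0766] x -0.0027 slope 0.037
pad 93 y mean 0.1602 [0.1555 0.1636] x -0.0073 slope 0.044
bar 407 y mean 0.1429 [0.1306 0.1555] x -0.0019 slope 0.018
sliver 216 y mean 0.1204 [0.1137 0.1272] x -0.0018 slope 0.028
ax -0.013961875360086199 [-2.46478876 -1.47208473  2.56262672] 14.75
```

Emit:
apply_moves --pt "0.002 0.003 0.003 0 0 0" --pt "0.002 0.003 0.003 0 0 0" --pt "0.002 0.003 0.003 0 0 0" --pt "0.002 0.003 0.003 0 0 0" --pt "0.002 0.003 0.003 0 0 0"

```text
clock: 15.38
tcp_pos: [0.4941, 0.0508, 0.0762]
orientation: [-1.95, 0.152, -0.401]
contact_force: [-3.6, -1.0, 2.1]
grip_width: 0.0003
gripper_force: 2.1
```

Emit:
apply_moves --pt "0 0 0 0 0 0" --pt "0 0 0 0 0 0" --pt "0 0 0 0 0 0" --pt "0 0 0 0 0 0" --pt "0 0 0 0 0 0"

```text
clock: 16.0
tcp_pos: [0.4941, 0.0508, 0.0762]
orientation: [-1.95, 0.152, -0.401]
contact_force: [-2.2, -1.3, 2.5]
grip_width: -0.0001
gripper_force: 2.1
```

Run:
```python
from clr import *
meas();o=r.get_obs();X=Yi.apply(o['tcp_pos']-[PX,PY,0]);print('ax',(X-TC)@ax,Yi.apply(o['contact_force']),o['clock'])
```

```text
jaw 160 y mean 0.0716 [0.0665 0.0767] x -0.0028 slope 0.041
pad 94 y mean 0.1602 [0.1556 0.1636] x -0.0077 slope 0.043
bar 410 y mean 0.1431 [0.1306 0.1555] x -0.0016 slope 0.032
sliver 216 y mean 0.1204 [0.1137 0.1272] x -0.0018 slope 0.028
ax -0.015261995011375224 [-3.69561424  0.83649007  2.47306698] 16.05
```

Emit:
apply_moves --pt "-0.014 -0.021 -0.018 0 0 0" --pt "-0.028 -0.042 -0.036 0 0 0" --pt "-0.036 -0.056 -0.08 0 0 0" --pt "-0.036 -0.056 -0.2 0 0 0" --pt "-0.036 -0.056 -0.35 0 0 0"

```text
clock: 16.68
tcp_pos: [0.4538, -0.0178, 0.1189]
orientation: [-1.95, 0.152, -0.4]
contact_force: [0.4, 0.0, -0.2]
grip_width: 0.0
gripper_force: 0.0
```

Run:
```python
from clr import *
meas();p=r.grab_frame('side');save(p,'s5.png')
for n in ('s0.png','s2.png','s5.png'):
    a=cv2.imread('pics/'+n);hsv=cv2.cvtColor(a,cv2.COLOR_BGR2HSV)
    for nm,lo_,hi_ in (('pad',(50,140,20),(85,255,140)),('jaw',(105,120,60),(125,255,255)),('rel',(0,100,50),(8,255,255))):
        m=cv2.inRange(hsv,lo_,hi_);k,l,st,c=cv2.connectedComponentsWithStats(m)
        for i in range(1,k):
            if st[i][4]>60 and 200<c[i][0]<290 and 190<c[i][1]<300:
                v,u=np.nonzero(l==i);P=np.array([onz(p,(x,y),.056)[:2] for x,y in zip(u,v)])-[PX,PY];cs,sn=np.cos(YAW),np.sin(YAW);Q=P@np.array([[cs,-sn],[sn,cs]])
                print(n,nm,len(u),np.round(c[i],2),np.round(np.percentile(Q[:,1],[3,10,50,90,97]),4))
b=cv2.imread('pics/s5.png');t=r.grab_frame('top');save(t,'t5.png');t=cv2.imread('pics/t5.png')
f=lambda x:cv2.resize(x,(395,395),interpolation=cv2.INTER_CUBIC)
cv2.imwrite('pics/c5.png',np.hstack([f(b[150:300,190:340]),f(t[130:280,150:300])]))
o=r.get_obs();print(o['contact_force'],o['tcp_pos'],o['clock'])
```

```text
jaw 161 y mean 0.0717 [0.0665 0.0766] x -0.0030 slope 0.036
pad 96 y mean 0.1603 [0.1559 0.1634] x -0.0075 slope 0.039
bar 407 y mean 0.1429 [0.1306 0.1555] x -0.0019 slope 0.019
sliver 216 y mean 0.1204 [0.1137 0.1272] x -0.0018 slope 0.028
s0.png pad 358 [227.75 271.53] [0.1551 0.1569 0.1661 0.1774 0.1802]
s0.png jaw 246 [251.81 242.66] [0.0666 0.0679 0.0759 0.0849 0.0938]
s0.png rel 172 [272.17 216.43] [-0.0322 -0.0282 -0.0124  0.0022  0.0058]
s2.png pad 360 [226.66 273.49] [0.1603 0.1622 0.1713 0.1825 0.1853]
s2.png jaw 201 [241.9  253.88] [0.1053 0.1065 0.1123 0.1215 0.131 ]
s2.png rel 176 [272.22 216.41] [-0.0322 -0.0282 -0.0126  0.0021  0.0059]
s5.png pad 361 [227.43 272.12] [0.1567 0.1584 0.1677 0.1792 0.1821]
s5.png jaw 460 [250.05 244.85] [0.0677 0.0701 0.0838 0.0971 0.0996]
s5.png rel 174 [272.17 216.48] [-0.0322 -0.0281 -0.0119  0.002   0.0058]
[-0.28126721  0.38591552 -1.23837388] [ 0.45472757 -0.01958568  0.11841819] 16.825
```

View pics/c5.png

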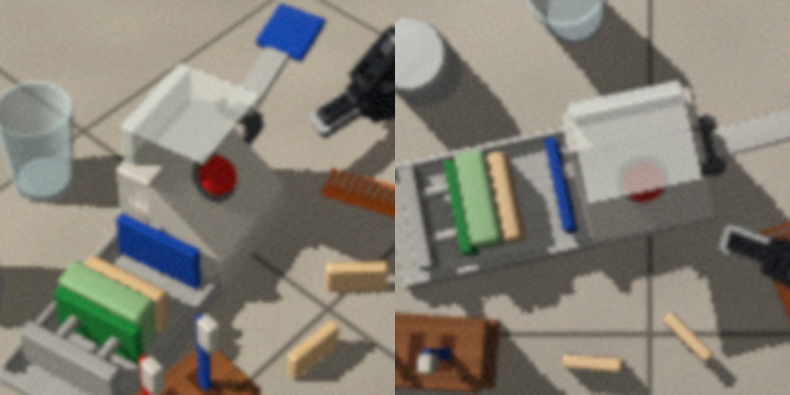

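The side and top crops show the jaw fully open and the two soaps standing face to face. The release is out, the lever is up, and the tool is clear of everything. The backstop is within about 2 mm of its rest position, so I hand in.

```bash
python3 -c "
from bench import r
print(r.hand_in())"
```

```text
the job is handed in; nothing more can be done
None
```

I handed the job in: four lever strokes squeezed the soaps and pushed the backstop back about 5–6 mm, then pressing the release sprang the jaw fully open. By my camera measurements the soaps are left standing face to face, with the lever up, the release out and the backstop within about 2 mm of rest; the hand-in itself returned no verdict.

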